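Hold a slide-box lid on its hinges for pinning

TASK

The pins of the wooden slide box's hinges are out and its lid lies on the bench, hollow side up: pick up the lid and offer it up, still hollow side up, to the hinged back of the box as if the box lay wide open, its two brass knuckles in the gaps of the box's hinges, lid level and rims level, back walls butted flush so that the pin holes line up. The lid is shallower than the box and hangs clear of the bench, so finish while still gripping it there, pressed against the box, ready for someone else to slide the pins in. Leave everything else on the bench where it is.

Things in the scene. Friction and masses are not known exactly. Their poses are not given: they have to be found in the camera images.
- slide_box: lower half of the wooden slide box, 100 (x) by 160 (y) by 44 mm high, full of glass slides; heavy, does not shift under a push. Origin at the centre of its underside on the bench, z up. Hinged back wall on its -x side (facing the robot), outer face at x = -50 mm; two brass hinges on its top edge, at y = +45 and -45 mm, each with two knuckles and a gap between them
- box_gap_left (a point): middle of the gap between the two knuckles of the box's hinge at +y, on the pin axis: box frame (-50, +45, 44) mm; axes as slide_box. Knuckles: tubes along y, 11 mm outside, 6.5 mm hole for a 4 mm pin, 14 mm long, 18 mm gap between them. The axis lies in the back face's plane at rim height; in the gap the wall's corner is cut away 7 mm down and 7 mm in
- box_gap_right (a point): the same on the box's hinge at -y: box frame (-50, -45, 44) mm; axes as slide_box
- lid_center (a point): centre of the lid, 13 mm above its underside: a loose shallow wooden tray lying hollow side up, 100 (x) by 160 (y) by 26 mm high, 0.12 to 0.21 kg. z up; hinged back wall on its +x side, outer face at x = +50 mm. Walls 9 mm thick (back 11), floor 5 mm. In place its frame is parallel to the box's, 100 mm to the -x side of it, its underside 18 mm above the bench
- lid_front (a point): middle of the lid's plain front wall (9 mm thick), at the top of the rim: 45.5 mm to the -x side of lid_center and 13 mm above it; axes as the lid. A good place to grip from above, one finger inside, one outside (small catch studs stand out of its outer face 55 mm either side)
- lid_knuckle_left (a point): centre of the lid's knuckle at +y (tube along y, 11 mm outside, 6.5 mm hole, 15 mm long): (+50, +45, +13) mm from lid_center, on the pin axis; belongs at box_gap_left. Beside it the wall's corner is cut away 7 mm for the box's knuckles. Play in place 1.5 mm each way along the pin and up and down: it goes in by a level move square to the box's back face
- lid_knuckle_right (a point): the same at -y: (+50, -45, +13) mm from lid_center; belongs at box_gap_right; axes as the lid
- pin_dish: clear petri dish, 60 mm across, 13 mm high, with the two hinge pins in it; bystander; origin at the centre of its underside
- forceps: steel forceps, 130 mm long, lying on the bench between box and lid; bystander; origin under the middle
- specimen_jar: small jar with black lid, 44 mm across, 62 mm high; bystander; origin at the centre of its underside
- screwdriver: screwdriver with black handle, 170 mm long, lying; bystander; origin under the middle
- dissecting_pan: round steel dissecting pan with black wax, 250 mm across, 42 mm high; bystander; origin at the centre of its underside
- seeker: mounted needle with wooden handle, 170 mm long, lying; bystander; origin under its middle
- lid: the same lid; origin at the centre of its underside, axes as lid_center

How it is judged (in metres and radians):
On the way, in this order (a step that is already met when the one before it is completed fails the run):
1. the lid is picked up clear of the bench (height (world z) of lid_center above 0.023 m and height (world z) of each of lid_knuckle_left, lid_knuckle_right above 0.034 m and contact force between the fingers and lid above 1 N), for 0.2 s.
2. the lid's knuckles are in the gaps of the box's hinges and the back walls are butted (x of lid_knuckle_left in the frame of box_gap_left between -0.0015 and 0.0015 m and y of lid_knuckle_left in the frame of box_gap_left between -0.002 and 0.002 m and z of lid_knuckle_left in the frame of box_gap_left between -0.0019 and 0.0019 m and x of lid_knuckle_right in the frame of box_gap_right between -0.0015 and 0.0015 m and y of lid_knuckle_right in the frame of box_gap_right between -0.002 and 0.002 m and z of lid_knuckle_right in the frame of box_gap_right between -0.0019 and 0.0019 m), for 0.2 s.
At the end, for the whole second after the job is handed in: Lid knuckles in the box's hinge gaps: pin axes within 1.5 mm square to the wall (flush), 1.9 mm in height (4 mm pin, 6.5 mm hole), 2 mm along the pin; lid level with the box within 0.06 rad, at rest, fingers still on it and lid pressed on the box, each over 1 N (all of step 2 and angle between the z axis of lid_center and the z axis of slide_box, either way round below 0.06 rad and contact force between the fingers and lid above 1 N and contact force between lid and slide_box above 1 N and linear speed of lid below 0.02 m/s); the arm keeps its last pose, push and grip.
It fails at once if a bystander is pushed more than 25 mm (distance of any of pin_dish, forceps, specimen_jar, screwdriver, dissecting_pan, seeker from where it was at the start of the episode above 0.025 m).
It also fails if it takes over 38 s, if anything falls off the work surface, if the arm or the gripper's body presses on something with over 40 N, if the wrist force passes 120 N, or if a joint passes its speed limit or range.

ROBOT

A 6-joint arm with a two-finger parallel gripper is mounted at the origin on the work surface. World frame = base frame: x ahead of the robot, y to its left, z up, the work surface at z = 0. Lengths are in mm, angles in rad, forces in N, time in s.
With the tool pointing down it reaches from about 275 to 1000 mm from the base axis. Payload 8.4 kg.
Tool frame: the origin (TCP) lies midway between the tips of the shut fingers; the grasp point (between the pads) lies 19 mm behind it; z points along the fingers, x is the direction in which the jaws open and shut, and the axes are right-handed (so a half turn about z gives the same grasp; the last joint's range is limited). The gripper opens to 85 mm and grips with 20 to 120 N. Pads are 22 mm wide; open, the fingers measure 114 mm over their backs; the gripper's body (76 mm by 85 mm) begins 54 mm behind the grasp point. The pads swing forward as they close: fully open they stand 13 mm farther back than shut.
Start: joints at [1.208, 0.353, 1.633, -0, 1.155, -0.002], TCP at [220.638, 584.762, 231.281] pointing down, gripper open.
Joint ranges: [-2.63, 2.63], [-0.92, 2.1], [0.06, 2.66], [-1.3, 4.44], [0, 2.69], [-3.02, 3.02]. Speed limits (rad/s): [2.22, 2.22, 2.79, 3.14, 3.14, 3.14].

INTERFACE

Orientations are given as [roll, pitch, yaw] about the fixed x, y, z axes, in that order (R = Rz(yaw) Ry(pitch) Rx(roll)).
In Python, from rig import sense, grab_frame, camera_model, job gives the robot as it stands.
- The arm moves only by the tool arm_command, never from a script. Its argument "plan" is a list of rows, each an object with "translation": the shift along the tool's x, y, z in cm, a list of three; "twist": the turn about the tool's z in rad; "gripper": the opening, from 0 (shut) to 1 (fully open). A call has exactly 5 rows; each row is the pose to reach, as a shift and turn from the pose measured when the call began, along the tool's axes at that moment; what a row does not reach only later rows make up. A row lasts 1/12 s, in which the tool goes at most 41.7 mm and 7.16 degrees, less where a joint would pass 70% of its speed; a pose out of reach is approached as far as the arm can. A call with a gripper value outside its range is refused whole. The fingers move at their own pace and stop on an object; "squeeze" is the grip in N (left out, the last holds). Time passes only in rows, so rows that repeat a pose let the fingers close, or fill a call up. It gives the time, the measured TCP pose, the force and the opening at its end, in the units of the state.
- sense(): the state, without advancing time (a new reading comes with each control period).
- grab_frame(name): name is "scene" or "top"; returns the picture (480x640x3 uint8, blue, green, red); there is no depth.
- camera_model(name): a dict with "fx", "fy", "cx", "cy" (pixels), "dist_coeffs" ([k1, k2, p1, p2, k3] as OpenCV has them; the pictures are not rectified), "pose" (4x4, takes a point from camera to world coordinates). Camera axes: x right, y down, z forward; pixel columns grow to the right and rows downward; lengths in mm; the calibration is good to about 2 mm. A picture is of the moment at which its call begins. camera_model takes no time and is no camera call.
- job.sign_off(): hands the job in, once; it reports no verdict.
The state is a dict: "clock": time; "qpos": joint angles; "qvel": joint speeds; "joint_efforts": joint torques, N m; "eef_pos": TCP position; "tcp_rot": TCP orientation; "contact_force": force on the tool from outside, world axes, zero at the start; "wrist_torque": the same for the moment, N m; "opening": opening from 0.0 (shut) to 1.0 (fully open).
Only numpy, scipy, OpenCV 4.12 (cv2) and the standard library are available. Lean on these libraries where they do the work, as an engineer would, in place of code of your own. Each camera call takes 0.05 s, during which the arm holds its last target.

## Working session

There is one attempt and no reset: what is moved stays moved. The work goes in short steps, Python scripts to look and compute and a tool call to move; the robot and the scene stay as the last step left them, time stands still between calls to the robot, and variables do not carry over. Pictures are saved under pics/ and viewed, and the job is handed in when it is done.

Besides the shell and the picture viewer there is one more tool, called in YAML: its name, and indented under it one key for each argument. arm_command: Moves the arm, as the interface text tells. Its arguments: {"type":"object","properties":{"plan":{"type":"array","items":{"type":"object","properties":{"translation":{"type":"array","items":{"type":"number"}},"twist":{"type":"number"},"gripper":{"type":"number"}}}},"squeeze":{"type":"number"}},"required":["plan"]}

```bash
ls; mkdir -p pics; python3 - <<'E'
from rig import sense, grab_frame, camera_model, job
import cv2, numpy as np
np.set_printoptions(precision=4,suppress=True)
print(sense())
for n in ("scene","top"):
    im=grab_frame(n); cv2.imwrite(f"pics/{n}0.png",im)
    m=camera_model(n); print(n,m)
E
```

```text
pics
{'clock': 0.0, 'qpos': array([ 1.2076,  0.3537,  1.6341,  0.    ,  1.1552, -0.0024]), 'qvel': array([-0.0009, -0.0003,  0.0005, -0.0003, -0.0016,  0.0012]), 'joint_efforts': array([  0.0005, -60.5255, -34.2073,   0.0001,   0.0094,  -0.    ]), 'eef_pos': array([220.4626, 584.3105, 230.5317]), 'tcp_rot': array([-3.1416,  0.0014,  1.21  ]), 'contact_force': array([-0.319 ,  0.5588,  0.0416]), 'wrist_torque': array([-0.0314, -0.0389,  0.0125]), 'opening': 1.0037812708644513}
scene {'fx': 445.74872779814945, 'fy': 445.74872779814945, 'cx': 314.9751684148927, 'cy': 241.94622189754838, 'dist_coeffs': array([-0.1037,  0.    ,  0.    ,  0.    ,  0.    ]), 'pose': array([[   0.1793,    0.6967,   -0.6945, 1261.6413],
       [   0.9838,   -0.1285,    0.1252, -104.8501],
       [  -0.002 ,   -0.7057,   -0.7085,  780.327 ],
       [   0.    ,    0.    ,    0.    ,    1.    ]])}
top {'fx': 598.5189120329005, 'fy': 598.5189120329005, 'cx': 321.6604639124325, 'cy': 236.39956355932284, 'dist_coeffs': array([-0.0123,  0.    ,  0.    ,  0.    ,  0.    ]), 'pose': array([[   0.0122,   -0.9866,    0.1627,  318.5652],
       [  -0.9999,   -0.0116,    0.0046,   55.7362],
       [  -0.0026,   -0.1627,   -0.9867, 1476.4923],
       [   0.    ,    0.    ,    0.    ,    1.    ]])}
```

View pics/scene0.png

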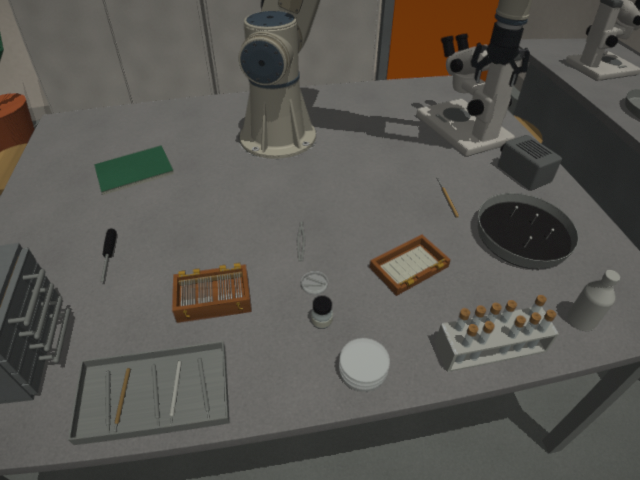

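View pics/top0.png

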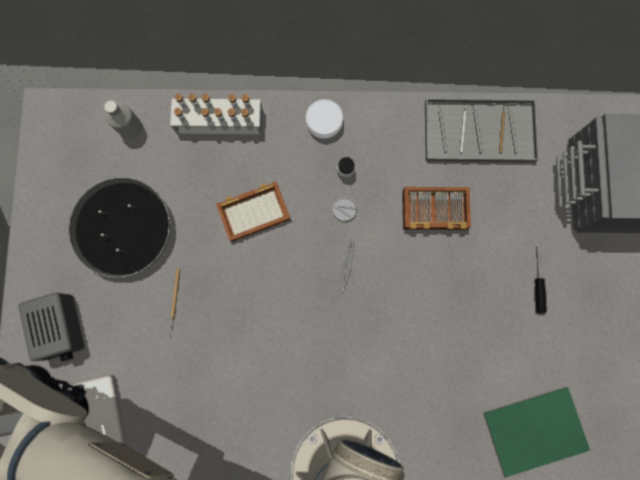

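The scene view faces the robot. In the top view the lid is at about (254,211) and the box at about (437,208), with the forceps (347,265), dish (344,210) and jar (346,167) between them. I'll zoom in on lid and box.

```bash
python3 - <<'E'
import cv2, numpy as np
t=cv2.imread("pics/top0.png"); s=cv2.imread("pics/scene0.png")
def crop(im,x0,y0,w,h,k): return cv2.resize(im[y0:y0+h,x0:x0+w],None,fx=k,fy=k,interpolation=cv2.INTER_CUBIC)
a=np.hstack([crop(t,210,175,90,75,4.4*1),crop(t,395,175,90,75,4.4)]) 
b=np.hstack([crop(s,365,230,90,70,4.4),crop(s,165,255,90,70,4.4)])
# 396x330
im=np.zeros((a.shape[0],a.shape[1],3),np.uint8)
cv2.imwrite("pics/z_top.png",a); cv2.imwrite("pics/z_scene.png",b); print(a.shape,b.shape)
E
```

```text
(330, 792, 3) (308, 792, 3)
```

View pics/z_top.png

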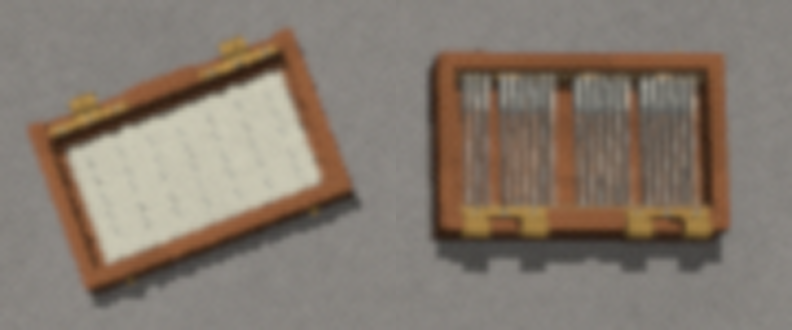

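View pics/z_scene.png

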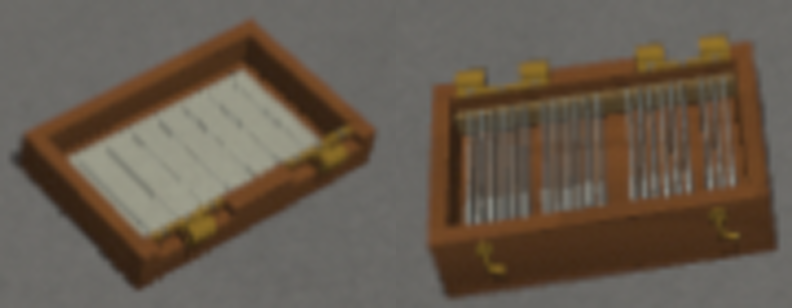

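```bash
cat > h.py <<'E'
import cv2, numpy as np
from scipy.optimize import least_squares
from scipy.ndimage import map_coordinates, gaussian_filter
from scipy.spatial.transform import Rotation as Rn
np.set_printoptions(precision=3,suppress=True)
def proj(m,P):
    T=np.linalg.inv(m["pose"]); r,_=cv2.Rodrigues(T[:3,:3])
    p,_=cv2.projectPoints(np.asarray(P,float).reshape(-1,1,3),r,T[:3,3].copy(),
      np.array([[m["fx"],0,m["cx"]],[0,m["fy"],m["cy"]],[0,0,1]]),m["dist_coeffs"])
    return p.reshape(-1,2)
def back(m,uv,z):
    K=np.array([[m["fx"],0,m["cx"]],[0,m["fy"],m["cy"]],[0,0,1]])
    n=cv2.undistortPoints(np.array(uv,float).reshape(-1,1,2),K,m["dist_coeffs"]).reshape(-1,2)
    d=np.c_[n,np.ones(len(n))]@m["pose"][:3,:3].T; o=m["pose"][:3,3]
    return o+d*((z-o[2])/d[:,2])[:,None]
def wood(im): 
    f=im.astype(float); return gaussian_filter(f[...,2]-f[...,0],0.6)
# pose p=(x,y,z,yaw[,roll,pitch]) ; body origin underside centre
def W(p,P):
    R=Rn.from_euler('xyz',[p[4] if len(p)>4 else 0,p[5] if len(p)>5 else 0,p[3]]).as_matrix()
    return np.asarray(P,float)@R.T+np.array(p[:3])
def samples(h,back_sx,n=14):
    """outer rim edges & bottom edges: list of (A,B) in body frame, skipping hinge regions"""
    x,y=50.,80.
    E=[]
    for z in (h,0.):
        E+= [((-x,-y,z),(-x,y,z)),((x,-y,z),(x,y,z)),((-x,-y,z),(x,-y,z)),((-x,y,z),(x,y,z))]
    E+=[((sx*x,sy*y,0),(sx*x,sy*y,h)) for sx in(-1,1) for sy in(-1,1)]
    return E
def residuals(m,g,p,h,back_sx,search=6,n=40,mask=None):
    x,y=50.,80.
    C=np.array([(a*x,b*y,c) for a in(-1,1) for b in(-1,1) for c in(0,h)],float)
    hull=cv2.convexHull(proj(m,W(p,C)).astype(np.float32)).reshape(-1,2)
    cen=hull.mean(0); out=[];pts=[]
    t=np.linspace(0.06,0.94,n)
    for A,B in samples(h,back_sx):
        A=np.array(A);B=np.array(B)
        pa=proj(m,W(p,[A,B]))
        # on hull?
        mid=pa.mean(0)
        if abs(cv2.pointPolygonTest(hull.reshape(-1,1,2),(float(mid[0]),float(mid[1])),True))>0.3: continue
        S=A+(B-A)*t[:,None]
        # skip around hinges & studs
        isback=(A[0]==B[0]==back_sx*50); isfront=(A[0]==B[0]==-back_sx*50)
        if isback: S=S[np.abs(np.abs(S[:,1])-45)>27]
        if isfront: S=S[np.abs(np.abs(S[:,1])-55)>8]
        if A[2]!=B[2]: continue
        q=proj(m,W(p,S))
        d=pa[1]-pa[0]; nrm=np.array([-d[1],d[0]])/np.hypot(*d)
        if nrm@(mid-cen)<0: nrm=-nrm
        s=np.arange(-search,search+.01,0.1)
        Q=q[:,None]+s[None,:,None]*nrm
        v=map_coordinates(g,[Q[...,1],Q[...,0]],order=1)
        gr=-np.gradient(v,axis=1)
        k=gr.argmax(1); ok=gr.max(1)>2.0*0.1*3
        r=[]
        for i in range(len(q)):
            if not ok[i]: continue
            w=np.clip(gr[i]-0.3*gr[i,k[i]],0,None)*(np.abs(s-s[k[i]])<1.5)
            r.append((w*s).sum()/w.sum()); pts.append(q[i]+nrm*r[-1])
        if r: out.append((np.array(r),nrm,q[ok],A,B))
    return out
def fit(ms,gs,p0,h,back_sx,free=(0,1,3),search=6,iters=6,verbose=True):
    p=np.array(p0,float); free=list(free)
    for it in range(iters):
        obs=[]
        for m,g in zip(ms,gs):
            for r,nrm,q,A,B in residuals(m,g,p,h,back_sx,search if it<2 else 3):
                obs.append((m,nrm,q+nrm*r[:,None],A,B,q))
        def f(v):
            pp=p.copy(); pp[free]=v; R=[]
            for m,nrm,o,A,B,q in obs:
                pa=proj(m,W(pp,[A,B])); d=pa[1]-pa[0]; nn=np.array([-d[1],d[0]])/np.hypot(*d)
                if nn@nrm<0: nn=-nn
                R.append((o-pa[0])@nn)
            return np.concatenate(R)
        s=least_squares(f,p[free],loss='soft_l1',f_scale=0.4,x_scale=[0.01 if i>2 else 1 for i in free])
        p[free]=s.x
    if verbose:
        for m,g in zip(ms,gs):
            for r,nrm,q,A,B in residuals(m,g,p,h,back_sx,3): print('   edge',A,B,'n',len(r),'med',round(float(np.median(r)),2),'sd',round(float(r.std()),2))
    return p,np.sqrt(np.mean(s.fun**2))
E
python3 - <<'E'
from h import *
from rig import camera_model
ms={n:camera_model(n) for n in("scene","top")}; g={n:wood(cv2.imread(f"pics/{n}0.png")) for n in ms}
print(back(ms["top"],[(254,211)],26),back(ms["top"],[(437,208)],44))
print(back(ms["scene"],[(410,265)],26),back(ms["scene"],[(211,286)],44))
for name,h,b,uv in(("lid",26,1,(254,211)),("box",44,-1,(437,208))):
    c=back(ms["top"],[uv],h)[0]
    p0=[c[0],c[1],0,0.27 if name=="lid" else 0]
    for cams in(("top",),("scene",),("top","scene")):
        print(name,cams,*fit([ms[c] for c in cams],[g[c] for c in cams],p0,h,b))
E
```

```text
[[619.421 230.673  26.   ]] [[ 628.407 -218.721   44.   ]]
[[634.491 228.259  26.   ]] [[ 630.234 -217.13    44.   ]]
   edge [ 50. -80.  26.] [50. 80. 26.] n 10 med -1.41 sd 0.07
   edge [-50. -80.  26.] [ 50. -80.  26.] n 40 med -0.15 sd 0.11
   edge [-50.  80.  26.] [50. 80. 26.] n 40 med -0.08 sd 0.1
   edge [-50. -80.   0.] [-50.  80.   0.] n 32 med -0.15 sd 0.13
   edge [-50. -80.   0.] [ 50. -80.   0.] n 40 med 0.05 sd 0.09
lid ('top',) [624.453 235.685   0.      0.384] 0.3820237463282927
   edge [-50. -80.  26.] [-50.  80.  26.] n 32 med -0.07 sd 0.19
   edge [-50.  80.  26.] [50. 80. 26.] n 40 med -2.77 sd 0.08
   edge [ 50. -80.   0.] [50. 80.  0.] n 10 med -0.34 sd 0.08
   edge [-50. -80.   0.] [ 50. -80.   0.] n 39 med -0.99 sd 0.54
lid ('scene',) [613.417 246.488   0.      0.381] 1.6984532024010117
   edge [ 50. -80.  26.] [50. 80. 26.] n 10 med 0.11 sd 0.07
   edge [-50. -80.  26.] [ 50. -80.  26.] n 40 med 0.04 sd 0.09
   edge [-50.  80.  26.] [50. 80. 26.] n 40 med -0.27 sd 0.1
   edge [-50. -80.   0.] [-50.  80.   0.] n 32 med -1.68 sd 0.1
   edge [-50. -80.   0.] [ 
[... 890 characters left out ...]
  80.   0.] [50. 80.  0.] n 40 med -0.32 sd 0.09
box ('scene',) [ 629.775 -220.071    0.       0.011] 0.2826192659328526
   edge [ 50. -80.  44.] [50. 80. 44.] n 32 med 0.45 sd 0.13
   edge [-50. -80.  44.] [ 50. -80.  44.] n 40 med -0.48 sd 0.13
   edge [-50. -80.   0.] [-50.  80.   0.] n 10 med -2.2 sd 0.27
   edge [-50.  80.   0.] [50. 80.  0.] n 40 med -1.51 sd 0.2
   edge [-50. -80.  44.] [-50.  80.  44.] n 10 med 0.43 sd 0.08
   edge [-50. -80.  44.] [ 50. -80.  44.] n 40 med -0.4 sd 0.13
   edge [ 50. -80.   0.] [50. 80.  0.] n 32 med -0.69 sd 0.14
   edge [-50.  80.   0.] [50. 80.  0.] n 40 med -0.26 sd 0.08
box ('top', 'scene') [ 631.317 -220.192    0.       0.012] 0.853589162443812
```

```bash
cat > ov.py <<'E'
from h import *
def overlay(im,m,items,k,x0,y0,w,hh):
    big=cv2.resize(im[y0:y0+hh,x0:x0+w],None,fx=k,fy=k,interpolation=cv2.INTER_CUBIC)
    for p,h,th in items:
        for z,col in((h,(0,255,0)),(0,(255,0,0))):
            C=W(p,[(-50,-80,z),(-50,80,z),(50,80,z),(50,-80,z)])
            q=(proj(m,C)-[x0,y0]+0.5)*k-0.5
            cv2.polylines(big,[np.round(q).astype(int)],True,col,1)
        if th:
            b=th[0]; C=W(p,[(-b*41,-71,h),(-b*41,71,h),(b*39,71,h),(b*39,-71,h)])
            q=(proj(m,C)-[x0,y0]+0.5)*k-0.5
            cv2.polylines(big,[np.round(q).astype(int)],True,(255,255,0),1)
    return big
E
python3 - <<'E'
from ov import *
from rig import camera_model
t=cv2.imread("pics/top0.png"); s=cv2.imread("pics/scene0.png")
mt=camera_model("top");ms=camera_model("scene")
L=[624.4,235.7,0,.384];B=[632.7,-221.2,0,.011]
a=np.hstack([overlay(t,mt,[(L,26,[1])],6,210,178,66+20,70)[:, :],])
cv2.imwrite("pics/ov1.png",a)
cv2.imwrite("pics/ov2.png",overlay(t,mt,[(B,44,[-1])],8,395,178,90,65))
cv2.imwrite("pics/ov3.png",overlay(s,ms,[(B,44,[-1])],8,165,255,90,70))
cv2.imwrite("pics/ov4.png",overlay(s,ms,[(L,26,[1])],8,365,230,90,70))
E
```

```text
(no output)
```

View pics/ov1.png

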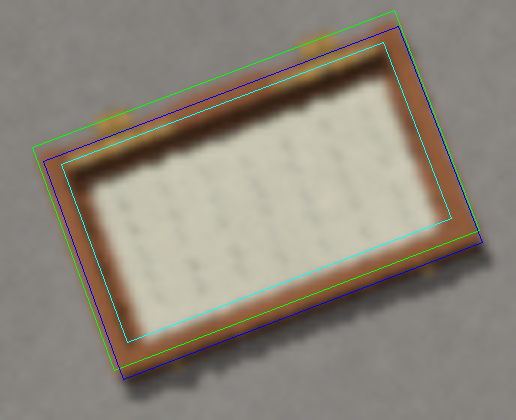

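View pics/ov2.png

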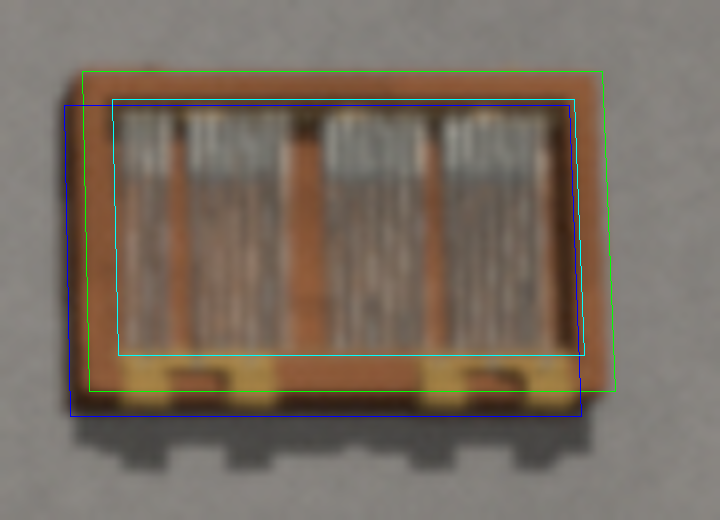

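View pics/ov3.png

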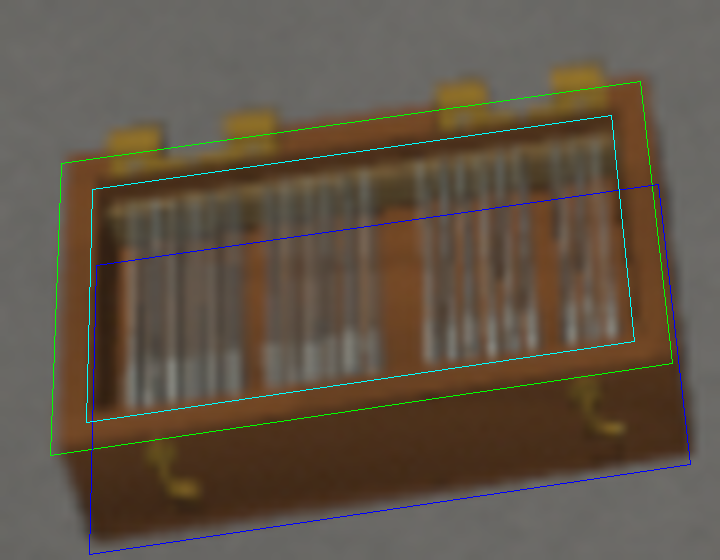

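View pics/ov4.png

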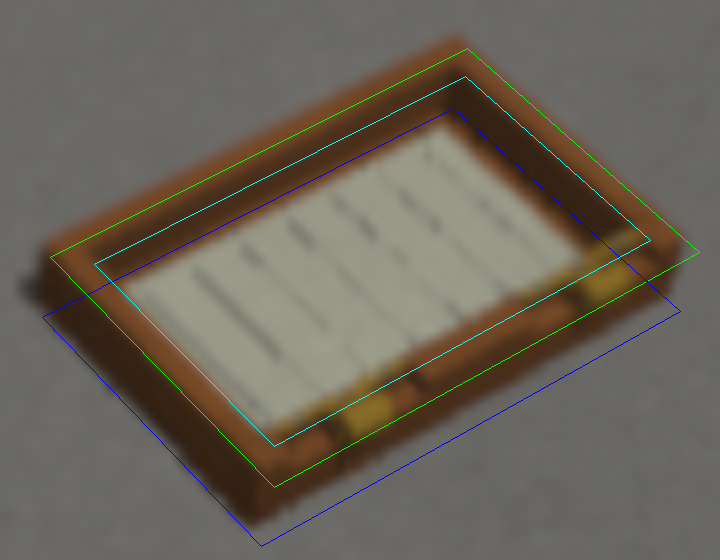

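```bash
cat > rim.py <<'E'
from h import *
def rim_edges(h,b):
    """b=+1: back wall on +x. returns (A,B,outsign dir body (away from wood), skiphinge)"""
    x,y=50.,80.; xb=39.;xf=41.
    E=[]
    for sy in(-1,1):
        E.append(((-x,sy*y,h),(x,sy*y,h),(0,sy,0),0)); E.append(((-xf if b>0 else -xb,sy*71,h),(xb if b>0 else xf,sy*71,h),(0,-sy,0),0))
    E.append(((b*x,-y,h),(b*x,y,h),(b,0,0),27)); 
    E.append(((-b*x,-y,h),(-b*x,y,h),(-b,0,0),-1)); E.append(((-b*xf,-71,h),(-b*xf,71,h),(b,0,0),0))
    return [tuple(np.array(v,float) for v in e[:3])+(e[3],) for e in E]
def obs_(m,g,p,h,b,search):
    out=[]
    for A,B,nd,sk in rim_edges(h,b):
        t=np.linspace(.1,.9,40); S=A+(B-A)*t[:,None]
        if sk>0: S=S[np.abs(np.abs(S[:,1])-45)>sk]
        if sk<0: S=S[np.abs(np.abs(S[:,1])-55)>8]
        q=proj(m,W(p,S)); pa=proj(m,W(p,[A,B])); d=pa[1]-pa[0]; n=np.array([-d[1],d[0]])/np.hypot(*d)
        mid=proj(m,W(p,[(A+B)/2,(A+B)/2+nd]))
        if n@(mid[1]-mid[0])<0:n=-n
        s=np.arange(-search,search+.01,.1); Q=q[:,None]+s[None,:,None]*n
        v=map_coordinates(g,[Q[...,1],Q[...,0]],order=1); gr=-np.gradient(v,axis=1)/.1
        k=gr.argmax(1); pk=gr.max(1); keep=(pk>8)&(k>2)&(k<len(s)-3)
        if keep.sum()<4: continue
        r=np.array([ (lambda w:(w*s).sum()/w.sum())(np.clip(gr[i]-.3*pk[i],0,None)*(np.abs(s-s[k[i]])<1.2)) for i in range(len(q))])
        out.append((m,n,(q+n*r[:,None])[keep],A,B,r[keep]))
    return out
def rfit(ms,gs,p0,h,b,free=(0,1,3),sched=(5,4,3,2.5,2,2,2),verbose=False,prior=None):
    p=np.array(p0,float);free=list(free)
    for se in sched:
        obs=[o for m,g in zip(ms,gs) for o in obs_(m,g,p,h,b,se)]
        def f(v):
            pp=p.copy();pp[free]=v;R=[]
            for m,n,o,A,B,r in obs:
                pa=proj(m,W(pp,[A,B]));d=pa[1]-pa[0];nn=np.array([-d[1],d[0]])/np.hypot(*d)
                if nn@n<0:nn=-nn
                R.append((o-pa[0])@nn)
            return np.concatenate(R)
        s=least_squares(f,p[free],loss='soft_l1',f_scale=.4,x_scale=[.01 if i>2 else 1 for i in free]);p[free]=s.x
    if verbose:
        for m,n,o,A,B,r in [o for m,g in zip(ms,gs) for o in obs_(m,g,p,h,b,2)]: print('   ',A[:2],B[:2],len(r),'med %.2f sd %.2f'%(np.median(r),r.std()))
    return p,float(np.sqrt(np.mean(s.fun**2)))
E
python3 - <<'E'
from rim import *
from ov import overlay
from rig import camera_model
ms={n:camera_model(n) for n in("scene","top")}; im={n:cv2.imread(f"pics/{n}0.png") for n in ms};g={n:wood(im[n]) for n in ms}
res={}
for name,h,b,p0 in(("lid",26,1,[618,231,0,.35]),("box",44,-1,[624,-217,0,0])):
    for cams in(("top",),("scene",),("top","scene")):
        p,e=rfit([ms[c] for c in cams],[g[c] for c in cams],p0,h,b,verbose=len(cams)==1); print(name,cams,p,e)
        res[name,cams]=p
a=[overlay(im["top"],ms["top"],[(res["lid",("top",)],26,[1])],4.4,210,175,90,65),overlay(im["top"],ms["top"],[(res["box",("top",)],44,[-1])],4.4,395,175,90,65)]
c=[overlay(im["scene"],ms["scene"],[(res["lid",("scene",)],26,[1])],4.4,365,230,90,65),overlay(im["scene"],ms["scene"],[(res["box",("scene",)],44,[-1])],4.4,165,255,90,65)]
cv2.imwrite("pics/ov5.png",np.vstack([np.hstack(a),np.hstack(c)]))
E
```

```text
[-50. -80.] [ 50. -80.] 40 med 0.05 sd 0.12
    [-41. -71.] [ 39. -71.] 23 med 1.32 sd 0.27
    [-50.  80.] [50. 80.] 40 med -0.32 sd 0.13
    [-41.  71.] [39. 71.] 29 med -0.09 sd 0.17
    [ 50. -80.] [50. 80.] 10 med 0.17 sd 0.09
    [-50. -80.] [-50.  80.] 30 med 0.34 sd 0.15
    [-41. -71.] [-41.  71.] 40 med 0.16 sd 0.13
lid ('top',) [620.438 234.643   0.      0.382] 0.4872735951443943
    [-50. -80.] [ 50. -80.] 40 med -0.00 sd 0.10
    [-41. -71.] [ 39. -71.] 40 med -0.12 sd 0.12
    [-50.  80.] [50. 80.] 40 med 0.15 sd 0.06
    [-41.  71.] [39. 71.] 40 med 0.04 sd 0.06
    [ 50. -80.] [50. 80.] 10 med -0.12 sd 0.12
    [-50. -80.] [-50.  80.] 30 med 0.01 sd 0.10
    [-41. -71.] [-41.  71.] 40 med -0.01 sd 0.09
lid ('scene',) [618.771 234.018   0.      0.384] 0.11560874829359162
lid ('top', 'scene') [619.562 234.33    0.      0.383] 0.41522117222141475
    [-50. -80.] [ 50. -80.] 40 med -0.02 sd 0.21
    [-39. -71.] [ 41. -71.] 40 med 0.00 sd 0.11
    [-50.  80.] [50. 80.] 40 med 0.49 sd 0.30
    [-39.  71.] [41. 71.] 33 med 1.24 sd 0.24
    [-50. -80.] [-50.  80.] 10 med -0.13 sd 0.20
    [ 50. -80.] [50. 80.] 30 med 0.00 sd 0.21
    [ 41. -71.] [41. 71.] 40 med -0.01 sd 0.34
box ('top',) [ 632.106 -219.157    0.       0.007] 0.5393230842726525
    [-50. -80.] [ 50. -80.] 40 med 0.03 sd 0.22
    [-39. -71.] [ 41. -71.] 40 med -0.21 sd 0.11
    [-50.  80.] [50. 80.] 40 med 0.10 sd 0.12
    [-39.  71.] [41. 71.] 18 med -0.19 sd 0.48
    [-50. -80.] [-50.  80.] 10 med 0.07 sd 0.14
    [ 50. -80.] [50. 80.] 29 med -0.05 sd 0.08
    [ 41. -71.] [41. 71.] 36 med -0.00 sd 0.17
box ('scene',) [ 630.476 -219.444    0.       0.014] 0.2214095998861426
box ('top', 'scene') [ 631.286 -219.323    0.       0.011] 0.44662747597090646
```

View pics/ov5.png

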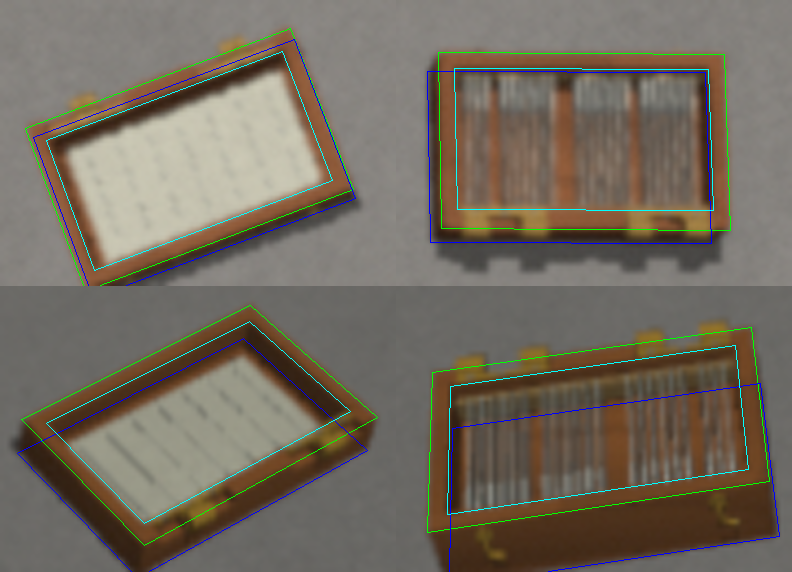

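```bash
cat > go.py <<'E'
import numpy as np, sys
from rig import sense
from scipy.spatial.transform import Rotation as Rn
def go(x,y,z,yaw):
    s=sense(); R=Rn.from_euler('xyz',s['tcp_rot']).as_matrix()
    d=R.T@(np.array([x,y,z])-s['eef_pos'])/10
    t=-(yaw-s['tcp_rot'][2]); t=(t+np.pi)%(2*np.pi)-np.pi
    print('clock %.2f pos'%s['clock'],np.round(s['eef_pos'],2),'rot',np.round(s['tcp_rot'],4),'F',np.round(s['contact_force'],2),'M',np.round(s['wrist_torque'],3),'open %.3f'%s['opening'])
    print('translation cm',np.round(d,3),'twist %.4f'%t)
if __name__=='__main__': go(*map(float,sys.argv[1:5]))
E
python3 go.py 577.3 217.2 110 0.383
```

```text
clock 0.10 pos [220.47 584.38 230.62] rot [-3.1416e+00  1.2000e-03  1.2100e+00] F [-0.12  0.88 -0.78] M [ 0.001 -0.02   0.014] open 0.999
translation cm [-21.743  46.347  12.088] twist 0.8270
```

arm_command:
  plan:
    - {"translation": [-21.74, 46.35, 12.09], "twist": 0.827, "gripper": 0.6}
    - {"translation": [-21.74, 46.35, 12.09], "twist": 0.827, "gripper": 0.6}
    - {"translation": [-21.74, 46.35, 12.09], "twist": 0.827, "gripper": 0.6}
    - {"translation": [-21.74, 46.35, 12.09], "twist": 0.827, "gripper": 0.6}
    - {"translation": [-21.74, 46.35, 12.09], "twist": 0.827, "gripper": 0.6}
  squeeze: 60

```text
clock: 0.52
eef_pos: [362.6, 437.7, 182.7]
tcp_rot: [3.141, 0.001, 0.579]
contact_force: [0.6, 1.0, -0.2]
opening: 0.601
```

```bash
python3 go.py 577.3 217.2 110 0.383
```

```text
clock 0.52 pos [362.55 437.68 182.65] rot [3.1408e+00 1.0000e-03 5.7940e-01] F [ 0.61  0.96 -0.16] M [-0.019 -0.035  0.011] open 0.601
translation cm [ 5.906 30.202  7.282] twist 0.1964
```

arm_command:
  plan:
    - {"translation": [5.9, 30.2, 7.28], "twist": 0.196, "gripper": 0.6}
    - {"translation": [5.9, 30.2, 7.28], "twist": 0.196, "gripper": 0.6}
    - {"translation": [5.9, 30.2, 7.28], "twist": 0.196, "gripper": 0.6}
    - {"translation": [5.9, 30.2, 7.28], "twist": 0.196, "gripper": 0.6}
    - {"translation": [5.9, 30.2, 7.28], "twist": 0.196, "gripper": 0.6}

```text
clock: 0.93
eef_pos: [503.9, 292.0, 134.7]
tcp_rot: [3.141, 0.001, 0.383]
contact_force: [-0.4, 1.1, -0.0]
opening: 0.604
```

```bash
python3 go.py 577.3 217.2 60 0.383
```

```text
clock 0.93 pos [503.89 291.97 134.67] rot [3.1406e+00 1.2000e-03 3.8340e-01] F [-0.35  1.1  -0.03] M [ 0.014 -0.009 -0.003] open 0.604
translation cm [4.02  9.673 7.471] twist 0.0004
```

arm_command:
  plan:
    - {"translation": [4.02, 9.67, 4.0], "twist": 0.0, "gripper": 0.6}
    - {"translation": [4.02, 9.67, 5.0], "twist": 0.0, "gripper": 0.6}
    - {"translation": [4.02, 9.67, 6.5], "twist": 0.0, "gripper": 0.6}
    - {"translation": [4.02, 9.67, 6.5], "twist": 0.0, "gripper": 0.5}
    - {"translation": [4.02, 9.67, 6.5], "twist": 0.0, "gripper": 0.5}

```text
clock: 1.35
eef_pos: [576.7, 215.2, 67.3]
tcp_rot: [3.141, 0.005, 0.381]
contact_force: [-0.8, 0.4, -0.1]
opening: 0.497
```

```bash
python3 - <<'E'
from rim import *
from rig import grab_frame, camera_model
for n in("scene","top"): cv2.imwrite(f"pics/{n}1.png",grab_frame(n))
s=cv2.imread("pics/scene1.png");t=cv2.imread("pics/top1.png")
c=lambda im,x,y:cv2.resize(im[y:y+100,x:x+120],None,fx=3.3,fy=3.3,interpolation=cv2.INTER_CUBIC)
cv2.imwrite("pics/v1.png",np.hstack([c(s,350,190),c(t,200,165)]))
E
python3 go.py 577.3 217.2 8 0.383
```

```text
clock 1.45 pos [576.94 217.52  69.72] rot [3.1409e+00 1.8000e-03 3.8300e-01] F [ 0.28 -0.02  0.32] M [-0.022 -0.005 -0.043] open 0.497
translation cm [0.032 0.038 6.172] twist 0.0000
```

View pics/v1.png

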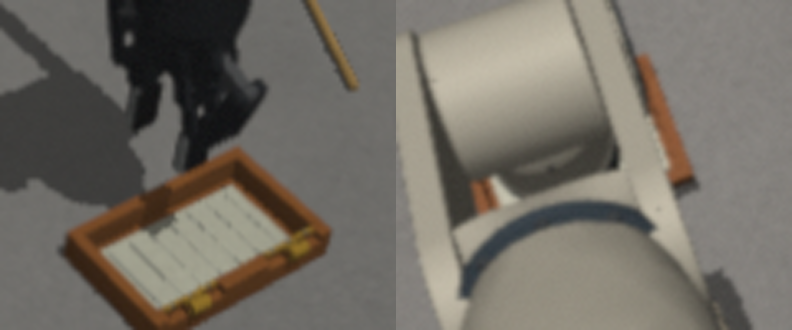

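arm_command:
  plan:
    - {"translation": [0.03, 0.04, 3.0], "twist": 0.0, "gripper": 0.5}
    - {"translation": [0.03, 0.04, 5.0], "twist": 0.0, "gripper": 0.5}
    - {"translation": [0.03, 0.04, 6.07], "twist": 0.0, "gripper": 0.5}
    - {"translation": [0.03, 0.04, 6.07], "twist": 0.0, "gripper": 0.5}
    - {"translation": [0.03, 0.04, 6.07], "twist": 0.0, "gripper": 0.3}

```text
clock: 1.87
eef_pos: [577.1, 218.1, 9.7]
tcp_rot: [3.141, 0.002, 0.384]
contact_force: [0.6, 0.4, 0.5]
opening: 0.373
```

```bash
python3 go.py 577.3 217.2 9 0.383
```

```text
clock 1.87 pos [577.08 218.08   9.74] rot [3.1409e+00 1.6000e-03 3.8420e-01] F [0.6  0.44 0.47] M [0.011 0.008 0.012] open 0.373
translation cm [-0.012  0.09   0.074] twist 0.0012
```

arm_command:
  plan:
    - {"translation": [0, 0.08, 0.07], "twist": 0.0, "gripper": 0.2}
    - {"translation": [0, 0.08, 0.07], "twist": 0.0, "gripper": 0.12}
    - {"translation": [0, 0.08, 0.07], "twist": 0.0, "gripper": 0.0}
    - {"translation": [0, 0.08, 0.07], "twist": 0.0, "gripper": 0.0}
    - {"translation": [0, 0.08, 0.07], "twist": 0.0, "gripper": 0.0}
  squeeze: 80

```text
clock: 2.28
eef_pos: [578.3, 218.0, 10.8]
tcp_rot: [3.141, -0.001, 0.384]
contact_force: [-1.3, 0.6, 7.3]
opening: 0.077
```

```bash
python3 - <<'E'
from rim import *
from rig import grab_frame, camera_model
im=grab_frame("scene"); cv2.imwrite("pics/scene2.png",im)
m=camera_model("scene")
print(rfit([m],[wood(im)],[619,234,0,.384],26,1,verbose=True))
E
python3 go.py 577.3 217.2 9 0.383
```

```text
[-50. -80.] [ 50. -80.] 40 med 0.01 sd 0.07
    [-41. -71.] [ 39. -71.] 40 med -0.11 sd 0.13
    [-50.  80.] [50. 80.] 38 med 0.14 sd 0.10
    [-41.  71.] [39. 71.] 38 med 0.05 sd 0.07
    [ 50. -80.] [50. 80.] 10 med -0.01 sd 0.11
    [-50. -80.] [-50.  80.] 15 med 0.16 sd 0.36
    [-41. -71.] [-41.  71.] 20 med 0.05 sd 0.67
(array([618.691, 233.989,   0.   ,   0.383]), 0.2682288372461286)
clock 2.33 pos [578.31 217.98  10.84] rot [ 3.1412e+00 -8.0000e-04  3.8400e-01] F [-1.77  1.49  6.95] M [0.119 0.372 0.058] open 0.079
translation cm [-0.123  0.035  0.183] twist 0.0010
```

arm_command:
  plan:
    - {"translation": [0, 0, -0.4], "twist": 0.0, "gripper": 0.0}
    - {"translation": [0, 0, -1.2], "twist": 0.0, "gripper": 0.0}
    - {"translation": [0, 0, -2.5], "twist": 0.0, "gripper": 0.0}
    - {"translation": [0, 0, -4.0], "twist": 0.0, "gripper": 0.0}
    - {"translation": [0, 0, -4.8], "twist": 0.0, "gripper": 0.0}
  squeeze: 100

```text
clock: 2.75
eef_pos: [579.2, 218.3, 61.5]
tcp_rot: [3.141, -0.003, 0.384]
contact_force: [0.9, 0.4, -1.5]
opening: 0.069
```

```bash
python3 - <<'E'
from rim import *
from ov import overlay
from rig import grab_frame, camera_model
im=grab_frame("scene"); cv2.imwrite("pics/scene3.png",im)
m=camera_model("scene"); g=wood(im)
p,e=rfit([m],[g],[619,234,45,.384],26,1,free=(0,1,2,3));print(p,e)
p,e=rfit([m],[g],list(p)+[0,0],26,1,free=(0,1,2,3,4,5),verbose=True);print(p,e)
cv2.imwrite("pics/v3.png",overlay(im,m,[(p,26,[1])],6,345,190,120,95))
E
python3 go.py 577.3 217.2 150 0.383
```

```text
[621.458 233.624  52.119   0.387] 0.20218551929141163
    [-50. -80.] [ 50. -80.] 40 med -0.06 sd 0.17
    [-41. -71.] [ 39. -71.] 40 med -0.08 sd 0.18
    [-50.  80.] [50. 80.] 39 med 0.13 sd 0.12
    [-41.  71.] [39. 71.] 38 med 0.15 sd 0.24
    [ 50. -80.] [50. 80.] 10 med -0.00 sd 0.08
    [-50. -80.] [-50.  80.] 14 med 0.06 sd 0.26
    [-41. -71.] [-41.  71.] 17 med -0.06 sd 0.30
[685.737 203.039 116.355   0.429  -0.107   0.054] 0.21907062000324093
clock 2.80 pos [579.95 218.57  62.45] rot [ 3.1411 -0.005   0.384 ] F [-0.29  0.99 -0.45] M [-0.011 -0.018 -0.011] open 0.073
translation cm [-0.253  0.032 -8.756] twist 0.0010rim.py:24: RuntimeWarning: invalid value encountered in scalar divide
  r=np.array([ (lambda w:(w*s).sum()/w.sum())(np.clip(gr[i]-.3*pk[i],0,None)*(np.abs(s-s[k[i]])<1.2)) for i in range(len(q))])
```

View pics/v3.png

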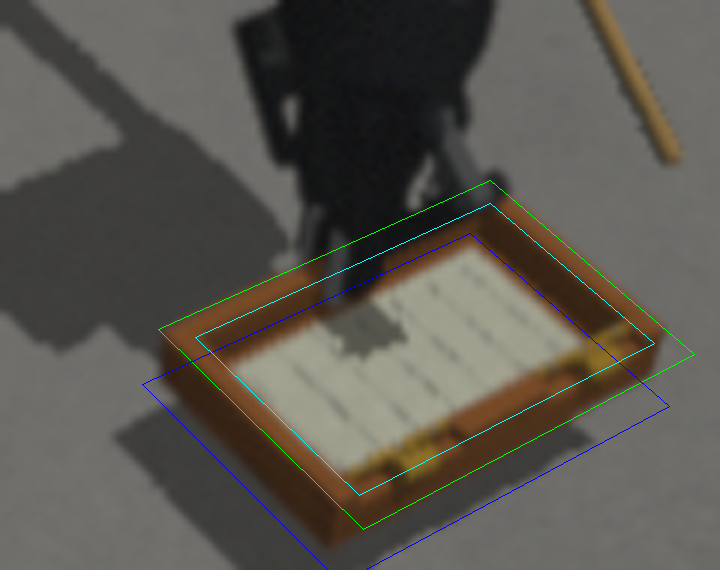

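arm_command:
  plan:
    - {"translation": [-0.6, 0.7, -0.5], "twist": 0.01, "gripper": 0.0}
    - {"translation": [-1.9, 2.4, -1.0], "twist": 0.025, "gripper": 0.0}
    - {"translation": [-3.6, 4.7, -1.5], "twist": 0.05, "gripper": 0.0}
    - {"translation": [-5.6, 7.2, -1.8], "twist": 0.075, "gripper": 0.0}
    - {"translation": [-7.8, 10.1, -2.0], "twist": 0.105, "gripper": 0.0}

```text
clock: 3.22
eef_pos: [544.7, 94.7, 82.5]
tcp_rot: [3.142, -0.005, 0.279]
contact_force: [0.7, 0.2, -1.8]
opening: 0.074
```

```bash
python3 go.py 456.5 -221 70 0.012
```

```text
clock 3.22 pos [544.71  94.7   82.52] rot [ 3.1416 -0.0054  0.2786] F [ 0.67  0.24 -1.78] M [-0.078  0.053 -0.053] open 0.074
translation cm [-17.169  27.927   1.159] twist 0.2666
```

arm_command:
  plan:
    - {"translation": [-1.7, 2.8, 0], "twist": 0.03, "gripper": 0.0}
    - {"translation": [-3.5, 5.7, 0], "twist": 0.055, "gripper": 0.0}
    - {"translation": [-5.3, 8.6, 0], "twist": 0.08, "gripper": 0.0}
    - {"translation": [-7.1, 11.5, 0], "twist": 0.11, "gripper": 0.0}
    - {"translation": [-8.9, 14.4, 0], "twist": 0.14, "gripper": 0.0}

```text
clock: 3.63
eef_pos: [497.3, -70.0, 82.2]
tcp_rot: [-3.141, -0.005, 0.137]
contact_force: [0.8, 0.0, -1.4]
opening: 0.071
```

```bash
python3 go.py 456.5 -221 60 0.012
```

```text
clock 3.63 pos [497.34 -70.    82.16] rot [-3.1409 -0.0051  0.1367] F [ 0.79  0.04 -1.4 ] M [-0.027  0.03  -0.012] open 0.071
translation cm [-6.115 14.404  2.175] twist 0.1247
```

arm_command:
  plan:
    - {"translation": [-1.6, 3.8, 0.3], "twist": 0.03, "gripper": 0.0}
    - {"translation": [-3.2, 7.4, 0.8], "twist": 0.06, "gripper": 0.0}
    - {"translation": [-4.6, 10.6, 1.4], "twist": 0.09, "gripper": 0.0}
    - {"translation": [-5.6, 13.0, 1.9], "twist": 0.11, "gripper": 0.0}
    - {"translation": [-6.1, 14.4, 2.17], "twist": 0.125, "gripper": 0.0}

```text
clock: 4.05
eef_pos: [454.5, -223.6, 59.6]
tcp_rot: [-3.14, -0.004, 0.008]
contact_force: [-0.2, -0.0, -1.4]
opening: 0.074
```

```bash
python3 go.py 456.5 -221 28.8 0.012
```

```text
clock 4.05 pos [ 454.54 -223.64   59.63] rot [-3.1403 -0.0039  0.008 ] F [-0.22 -0.   -1.4 ] M [-0.016  0.069 -0.011] open 0.074
translation cm [ 0.186 -0.258  3.084] twist -0.0040
```

arm_command:
  plan:
    - {"translation": [0.19, -0.26, 0.8], "twist": -0.004, "gripper": 0.0}
    - {"translation": [0.19, -0.26, 1.8], "twist": -0.004, "gripper": 0.0}
    - {"translation": [0.19, -0.26, 2.7], "twist": -0.004, "gripper": 0.0}
    - {"translation": [0.19, -0.26, 3.08], "twist": -0.004, "gripper": 0.0}
    - {"translation": [0.19, -0.26, 3.08], "twist": -0.004, "gripper": 0.0}

```text
clock: 4.47
eef_pos: [455.8, -219.6, 27.5]
tcp_rot: [-3.139, -0.002, 0.014]
contact_force: [-1.2, -1.1, -1.9]
opening: 0.072
```

```bash
python3 - <<'E'
from rim import *
from ov import overlay
from rig import grab_frame, camera_model
ims=grab_frame("scene");imt=grab_frame("top"); cv2.imwrite("pics/scene4.png",ims);cv2.imwrite("pics/top4.png",imt)
m=camera_model("scene"); g=wood(ims)
B,e=rfit([m],[g],[630.5,-219.4,0,.014],44,-1,verbose=True);print('box',B,e)
p,e=rfit([m],[g],[500,-221,18,.014],26,1,free=(0,1,2,3),verbose=True);print('lid',p,e)
p2,e=rfit([m],[g],[500,-221,18,.014],26,1,free=(0,1,3));print('lid z18',p2,e)
cv2.imwrite("pics/v4.png",overlay(ims,m,[(B,44,[-1]),(p,26,[1])],6,150,210,130,100))
cv2.imwrite("pics/v4t.png",cv2.resize(imt[160:300,370:510],None,fx=4,fy=4))
E
python3 go.py 456.5 -221 28.8 0.012
```

```text
[-50. -80.] [ 50. -80.] 40 med 0.02 sd 0.22
    [-39. -71.] [ 41. -71.] 40 med -0.13 sd 0.12
    [-50.  80.] [50. 80.] 40 med 0.06 sd 0.12
    [-39.  71.] [41. 71.] 19 med -0.21 sd 0.13
    [-50. -80.] [-50.  80.] 10 med 0.06 sd 0.09
    [ 50. -80.] [50. 80.] 29 med -0.01 sd 0.12
    [ 41. -71.] [41. 71.] 36 med 0.01 sd 0.16
box [ 630.472 -219.409    0.       0.016] 0.1782712299639633
    [-50. -80.] [ 50. -80.] 40 med -0.02 sd 0.14
    [-41. -71.] [ 39. -71.] 40 med -0.02 sd 0.10
    [-50.  80.] [50. 80.] 40 med 0.22 sd 0.15
    [-41.  71.] [39. 71.] 31 med 1.29 sd 0.75
    [ 50. -80.] [50. 80.] 10 med -0.09 sd 0.18
    [-50. -80.] [-50.  80.] 24 med 0.11 sd 0.18
    [-41. -71.] [-41.  71.] 24 med 0.12 sd 0.17
lid [ 497.393 -220.721   14.33     0.011] 0.46692233418018836
lid z18 [ 501.315 -219.984   18.       0.012] 0.4308667980666812
clock 4.57 pos [ 456.63 -220.13   28.57] rot [-3.14   -0.0033  0.0134] F [-0.33 -0.64 -1.22] M [-0.046  0.07  -0.036] open 0.075
translation cm [-0.014  0.087 -0.023] twist 0.0014rim.py:24: RuntimeWarning: invalid value encountered in scalar divide
  r=np.array([ (lambda w:(w*s).sum()/w.sum())(np.clip(gr[i]-.3*pk[i],0,None)*(np.abs(s-s[k[i]])<1.2)) for i in range(len(q))])
```

View pics/v4.png

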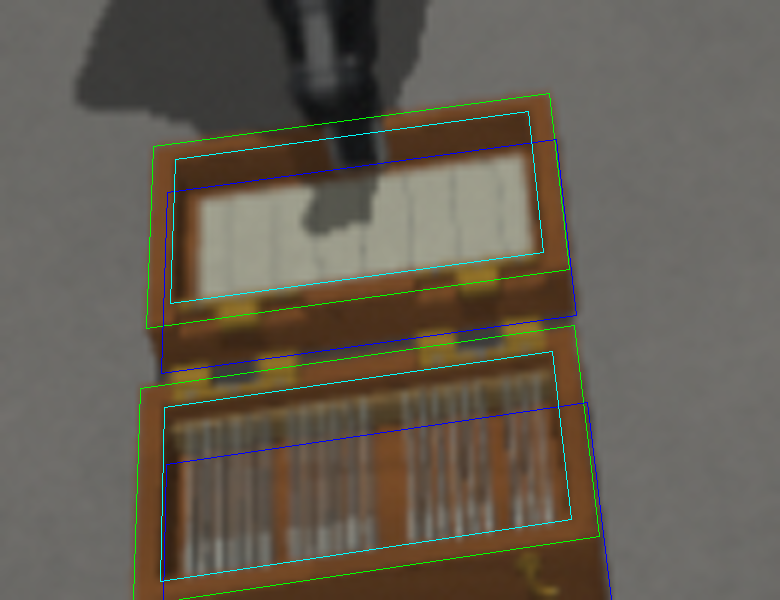

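View pics/v4t.png

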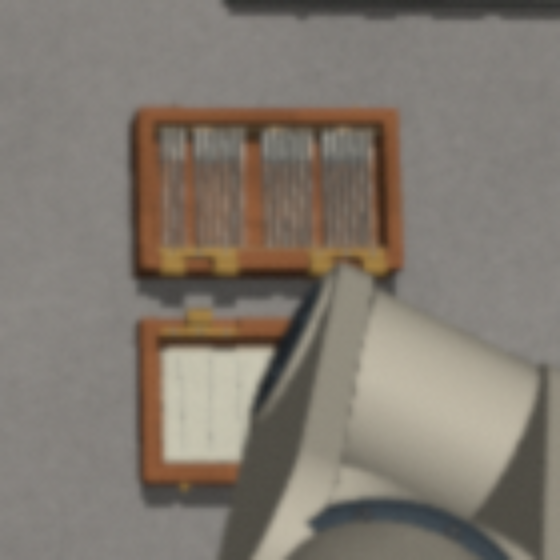

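```bash
cat > joint.py <<'E'
from rim import *
def obs2(cam,m,g,p,h,b,se,umax=None,obj=None):
    out=[]
    for o in obs_(m,g,p,h,b,se):
        m_,n,pts,A,B,r=o
        inner=abs(abs(A[1])-71)<1 and abs(abs(B[1])-71)<1 and A[1]==B[1]
        if inner and A[1]>0: continue
        k=np.abs(r-np.median(r))<0.5
        if umax is not None: k&=pts[:,0]<umax
        if k.sum()<4: continue
        out.append((cam,obj,n,pts[k],A,B,r[k]))
    return out
def joint(ms,gs,Lp,Bp,umax=430,zsig=0.4,z0=None,iters=6,free_pitch=True,gripx=-45.5,verbose=True):
    """per-camera box (x,y,yaw) = camera bias; lid relative to box in box frame: (dx,dy,z,dyaw,pitch); target dx=-100"""
    cams=list(ms); B={c:np.array(Bp[c],float) for c in cams}
    v=np.array(Lp,float) # dx,dy,zfront,dyaw,pitch(about y at front wall)
    def lidpose(c,v,Bc):
        x,y,yaw=Bc; R=np.array([[np.cos(yaw),-np.sin(yaw)],[np.sin(yaw),np.cos(yaw)]])
        q=R@v[:2]+[x,y]
        zc=v[2]-45.5*np.sin(v[4])
        return [q[0],q[1],zc,yaw+v[3],0,v[4]]
    for it in range(iters):
        se=3 if it<2 else 2
        ob=[]
        for c in cams:
            ob+=obs2(c,ms[c],gs[c],[B[c][0],B[c][1],0,B[c][2]],44,-1,se,None,'box')
            ob+=obs2(c,ms[c],gs[c],lidpose(c,v,B[c]),26,1,se,umax if c=='top' else None,'lid')
        def un(w): return w[:5],{c:w[5+3*i:8+3*i] for i,c in enumerate(cams)}
        def f(w):
            vv,BB=un(w);R=[]
            for c,o,n,pts,A,Bb,r in ob:
                pp=[BB[c][0],BB[c][1],0,BB[c][2]] if o=='box' else lidpose(c,vv,BB[c])
                pa=proj(ms[c],W(pp,[A,Bb]));d=pa[1]-pa[0];nn=np.array([-d[1],d[0]])/np.hypot(*d)
                if nn@n<0:nn=-nn
                e=np.mean((pts-pa[0])@nn); e2=((pts[[0,-1]]-pa[0])@nn)
                R+= [e/0.15, (e2[0]-e2[1])/0.4]
            R.append((vv[2]-z0)/zsig); R.append(vv[4]/(0.03 if free_pitch else 1e-5))
            return np.array(R)
        w0=np.concatenate([v]+[B[c] for c in cams])
        s=least_squares(f,w0,loss='soft_l1',x_scale=[1,1,1,.01,.01]+[1,1,.01]*len(cams))
        v,B=un(s.x)
    J=s.jac; cov=np.linalg.pinv(J.T@J); sd=np.sqrt(np.diag(cov))[:5]
    if verbose:
        for c,o,n,pts,A,Bb,r in ob: print('  ',c,o,A[:2],Bb[:2],len(r),'%.2f'%np.median(r))
    a=v[4]; print('lid rel box: dx %.2f dy %.2f zfront %.2f dyaw %.4f pitch %.4f'%tuple(v),'sd',sd,'| z knuckle-44 = %.2f'%(v[2]+26-95.5*np.sin(a)-44)); 
    for c in cams: print(c,'box',B[c])
    return v,B
E
cat > run.py <<'E'
import sys
from joint import *
from rig import camera_model
k=sys.argv[1]; dx=float(sys.argv[2]); z0=float(sys.argv[3]); umax=float(sys.argv[4]) if len(sys.argv)>4 else 430
ms={n:camera_model(n) for n in("scene","top")}; gs={n:wood(cv2.imread(f"pics/{n}{k}.png")) for n in ms}
Bp={'top':[632.1,-219.2,.01],'scene':[630.5,-219.4,.014]}
for fp in(True,False): joint(ms,gs,[dx,0,z0,0,0],Bp,umax=umax,z0=z0,free_pitch=fp,verbose=fp)
E
python3 -W ignore run.py 4 -130 17.9
```

```text
scene box [-50. -80.] [ 50. -80.] 40 -0.01
   scene box [-39. -71.] [ 41. -71.] 40 -0.11
   scene box [-50.  80.] [50. 80.] 40 0.07
   scene box [-50. -80.] [-50.  80.] 10 0.06
   scene box [ 50. -80.] [50. 80.] 29 -0.02
   scene box [ 41. -71.] [41. 71.] 36 0.02
   scene lid [-50. -80.] [ 50. -80.] 40 -0.08
   scene lid [-41. -71.] [ 39. -71.] 40 0.02
   scene lid [-50.  80.] [50. 80.] 40 -0.07
   scene lid [ 50. -80.] [50. 80.] 10 -0.02
   scene lid [-50. -80.] [-50.  80.] 23 0.10
   scene lid [-41. -71.] [-41.  71.] 24 0.16
   top box [-50. -80.] [ 50. -80.] 39 0.06
   top box [-39. -71.] [ 41. -71.] 40 -0.09
   top box [-50.  80.] [50. 80.] 38 0.43
   top box [-50. -80.] [-50.  80.] 10 -0.15
   top box [ 50. -80.] [50. 80.] 30 0.07
   top box [ 41. -71.] [41. 71.] 32 -0.03
   top lid [-50.  80.] [50. 80.] 38 -0.06
   top lid [-50. -80.] [-50.  80.] 8 0.51
   top lid [-41. -71.] [-41.  71.] 13 0.62
lid rel box: dx -129.18 dy 1.47 zfront 17.83 dyaw 0.0010 pitch -0.0026 sd [0.751 0.554 0.39  0.007 0.007] | z knuckle-44 = 0.08
scene box [ 630.467 -219.424    0.015]
top box [ 632.153 -218.953    0.012]
lid rel box: dx -129.36 dy 1.48 zfront 17.83 dyaw 0.0007 pitch -0.0000 sd [0.57  0.551 0.392 0.007 0.   ] | z knuckle-44 = -0.17
scene box [ 630.467 -219.43     0.015]
top box [ 632.153 -218.941    0.012]
```

```bash
python3 go.py 473.9 -221.3 28.7 0.0135
```

```text
clock 4.57 pos [ 456.63 -220.13   28.57] rot [-3.14   -0.0033  0.0134] F [-0.33 -0.64 -1.22] M [-0.046  0.07  -0.036] open 0.075
translation cm [ 1.725  0.14  -0.007] twist -0.0001
```

arm_command:
  plan:
    - {"translation": [0.4, 0.05, 0], "twist": 0, "gripper": 0.0}
    - {"translation": [0.9, 0.1, 0], "twist": 0, "gripper": 0.0}
    - {"translation": [1.4, 0.14, -0.01], "twist": 0, "gripper": 0.0}
    - {"translation": [1.72, 0.14, -0.01], "twist": 0, "gripper": 0.0}
    - {"translation": [1.72, 0.14, -0.01], "twist": 0, "gripper": 0.0}

```text
clock: 4.98
eef_pos: [475.2, -221.6, 29.1]
tcp_rot: [-3.141, -0.005, 0.014]
contact_force: [0.1, -0.4, -0.8]
opening: 0.072
```

arm_command:
  plan:
    - {"translation": [0, 0, 0], "twist": 0, "gripper": 0.0}
    - {"translation": [0, 0, 0], "twist": 0, "gripper": 0.0}
    - {"translation": [0, 0, 0], "twist": 0, "gripper": 0.0}
    - {"translation": [0, 0, 0], "twist": 0, "gripper": 0.0}
    - {"translation": [0, 0, 0], "twist": 0, "gripper": 0.0}

```text
clock: 5.4
eef_pos: [475.0, -221.6, 29.1]
tcp_rot: [-3.141, -0.004, 0.014]
contact_force: [-0.1, 0.4, -1.8]
opening: 0.073
```

```bash
cat > snap.py <<'E'
import sys,cv2,numpy as np
from rig import grab_frame
k=sys.argv[1]
a=grab_frame("scene");b=grab_frame("top");cv2.imwrite(f"pics/scene{k}.png",a);cv2.imwrite(f"pics/top{k}.png",b)
cv2.imwrite(f"pics/v{k}.png",np.vstack([cv2.resize(a[250:290,165:260],None,fx=8,fy=8,interpolation=cv2.INTER_CUBIC),cv2.resize(b[210:245,395:490],None,fx=8,fy=8,interpolation=cv2.INTER_CUBIC)])[:600])
E
python3 snap.py 5; python3 -W ignore run.py 5 -112 17.9; python3 go.py 473.9 -221.3 28.7 0.0135
```

```text
scene box [-50. -80.] [ 50. -80.] 40 -0.06
   scene box [-39. -71.] [ 41. -71.] 40 -0.14
   scene box [-50.  80.] [50. 80.] 40 0.10
   scene box [-50. -80.] [-50.  80.] 10 0.20
   scene box [ 50. -80.] [50. 80.] 29 -0.01
   scene box [ 41. -71.] [41. 71.] 36 -0.07
   scene lid [-50. -80.] [ 50. -80.] 40 -0.03
   scene lid [-41. -71.] [ 39. -71.] 40 -0.05
   scene lid [-50.  80.] [50. 80.] 40 0.05
   scene lid [ 50. -80.] [50. 80.] 10 0.00
   scene lid [-50. -80.] [-50.  80.] 23 0.15
   scene lid [-41. -71.] [-41.  71.] 23 0.14
   top box [-50. -80.] [ 50. -80.] 40 0.08
   top box [-39. -71.] [ 41. -71.] 40 -0.09
   top box [-50.  80.] [50. 80.] 36 0.36
   top box [-50. -80.] [-50.  80.] 10 0.07
   top box [ 50. -80.] [50. 80.] 30 0.01
   top box [ 41. -71.] [41. 71.] 33 -0.06
   top lid [-50.  80.] [50. 80.] 39 -0.14
   top lid [-50. -80.] [-50.  80.] 8 0.43
   top lid [-41. -71.] [-41.  71.] 11 0.87
lid rel box: dx -111.23 dy -1.13 zfront 17.97 dyaw 0.0025 pitch -0.0101 sd [0.82  0.515 0.382 0.007 0.008] | z knuckle-44 = 0.93
scene box [ 630.346 -219.474    0.013]
top box [ 632.113 -218.897    0.006]
lid rel box: dx -111.90 dy -1.16 zfront 17.98 dyaw -0.0009 pitch -0.0000 sd [0.541 0.51  0.372 0.007 0.   ] | z knuckle-44 = -0.02
scene box [ 630.329 -219.467    0.013]
top box [ 632.127 -218.923    0.006]
clock 5.50 pos [ 475.09 -221.54   29.07] rot [-3.1406 -0.0046  0.0136] F [ 0.24 -0.1  -2.28] M [ 0.057  0.009 -0.022] open 0.074
translation cm [-0.118 -0.026  0.037] twist 0.0001
```

View pics/v5.png

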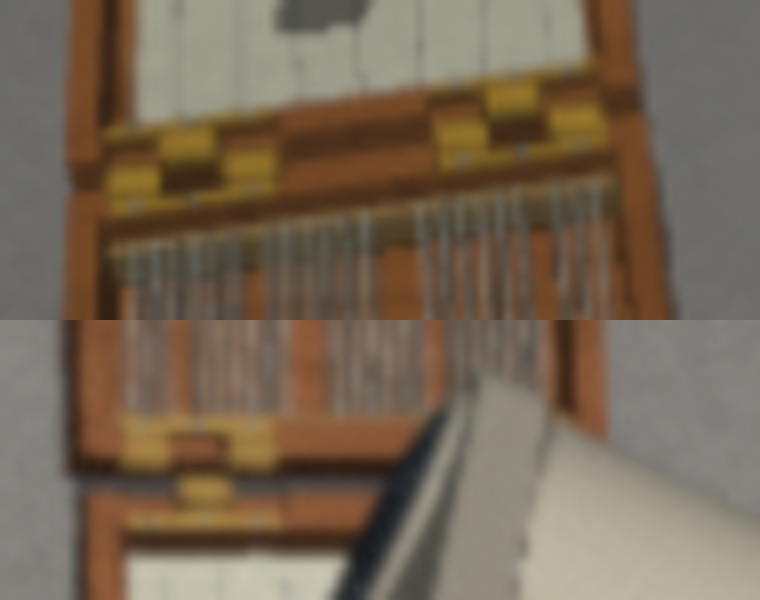

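```bash
cat > kn.py <<'E'
import sys
from rim import *
from rig import camera_model
k=sys.argv[1]; dx=float(sys.argv[2]); dz=float(sys.argv[3]) if len(sys.argv)>3 else 0
im=cv2.imread(f"pics/scene{k}.png").astype(float)
br=gaussian_filter(im[...,1]-0.55*im[...,2]-0.45*im[...,0]+0*im[...,0],0.5)  # brass: high G
br=gaussian_filter(im[...,1]-im[...,0],0.4)
m=camera_model("scene"); B=[630.4,-219.45,0,.0135]
ys=np.arange(-75,75.01,.25)
def prof(x,z):
    q=proj(m,W(B,np.c_[np.full_like(ys,x),ys,np.full_like(ys,z)])); return map_coordinates(br,[q[:,1],q[:,0]],order=1)
def cross(p,lo,hi,rising):
    i=np.where((ys>=lo)&(ys<=hi))[0]; d=np.gradient(p)[i]*(1 if rising else -1); k=d.argmax(); w=np.clip(d-.3*d[k],0,None)*(np.abs(np.arange(len(d))-k)<16); return (w*ys[i]).sum()/w.sum()
for s in(1,-1):
    c=45*s; R=[]
    for xo in(-52,-50,-48):
        p=prof(xo,49.5); a=cross(p,c-14,c-3,False); b=cross(p,c+3,c+14,True); R.append((a,b,(a+b)/2,b-a))
    Rl=[]
    for xo in(-2,0,2):
        p=prof(-50+100+dx+xo,49.5+dz); a=cross(p,c-13,c-2,True); b=cross(p,c+2,c+13,False); Rl.append((a,b,(a+b)/2,b-a))
    R=np.array(R);Rl=np.array(Rl)
    print('gap',c);print(R);print(Rl); print('lid-gap dy %.2f'%(np.median(Rl[:,2])-np.median(R[:,2])))
E
python3 kn.py 5 -111.6
```

```text
gap 45
[[34.357 54.699 44.528 20.341]
 [35.784 53.839 44.812 18.055]
 [36.4   53.663 45.032 17.263]]
[[36.74  51.489 44.114 14.749]
 [36.827 51.655 44.241 14.827]
 [36.631 51.294 43.963 14.662]]
lid-gap dy -0.70
gap -45
[[-53.99  -35.289 -44.64   18.701]
 [-53.47  -35.565 -44.517  17.904]
 [-53.108 -35.825 -44.466  17.283]]
[[-54.164 -38.77  -46.467  15.394]
 [-53.876 -38.66  -46.268  15.217]
 [-53.9   -38.568 -46.234  15.331]]
lid-gap dy -1.75
```

arm_command:
  plan:
    - {"translation": [0, -0.06, 0], "twist": 0, "gripper": 0.0}
    - {"translation": [0, -0.11, 0], "twist": 0, "gripper": 0.0}
    - {"translation": [0, -0.11, 0], "twist": 0, "gripper": 0.0}
    - {"translation": [0, -0.11, 0], "twist": 0, "gripper": 0.0}
    - {"translation": [0, -0.11, 0], "twist": 0, "gripper": 0.0}

```text
clock: 5.92
eef_pos: [475.1, -220.4, 29.1]
tcp_rot: [-3.141, -0.005, 0.014]
contact_force: [0.0, 0.0, -1.6]
opening: 0.072
```

```bash
python3 snap.py 6; python3 -W ignore run.py 6 -112 18.3 | grep -v '^  '; python3 kn.py 6 -111.6 | grep dy; python3 go.py 473.9 -221.3 28.7 0.0135
```

```text
lid rel box: dx -110.79 dy -0.14 zfront 18.31 dyaw 0.0057 pitch -0.0085 sd [0.865 0.493 0.384 0.006 0.008] | z knuckle-44 = 1.12
scene box [ 630.365 -219.456    0.012]
top box [ 632.186 -218.814    0.005]
lid rel box: dx -111.36 dy -0.17 zfront 18.31 dyaw 0.0067 pitch -0.0000 sd [0.594 0.491 0.377 0.006 0.   ] | z knuckle-44 = 0.31
scene box [ 630.354 -219.459    0.012]
top box [ 632.193 -218.812    0.005]
lid-gap dy 0.02
lid-gap dy -0.42
clock 6.02 pos [ 475.09 -220.47   29.08] rot [-3.1406 -0.0046  0.0136] F [ 0.18  0.88 -1.97] M [-0.002  0.048  0.023] open 0.076
translation cm [-0.121  0.082  0.038] twist 0.0001
```

arm_command:
  plan:
    - {"translation": [0.15, -0.01, 0.03], "twist": 0, "gripper": 0.0}
    - {"translation": [0.3, -0.02, 0.03], "twist": 0, "gripper": 0.0}
    - {"translation": [0.45, -0.02, 0.03], "twist": 0, "gripper": 0.0}
    - {"translation": [0.6, -0.02, 0.03], "twist": 0, "gripper": 0.0}
    - {"translation": [0.6, -0.02, 0.03], "twist": 0, "gripper": 0.0}

```text
clock: 6.43
eef_pos: [481.6, -220.2, 28.8]
tcp_rot: [-3.141, -0.005, 0.014]
contact_force: [0.1, -0.6, -1.5]
opening: 0.073
```

```bash
python3 snap.py 7; python3 -W ignore run.py 7 -105 18.0 | grep -v '^  '; python3 kn.py 7 -105.4 | grep dy; python3 go.py 486 -220.3 28.8 0.0135
```

```text
lid rel box: dx -104.55 dy 0.49 zfront 18.05 dyaw -0.0007 pitch -0.0162 sd [0.759 0.498 0.38  0.007 0.007] | z knuckle-44 = 1.59
scene box [ 630.591 -219.531    0.015]
top box [ 632.38  -218.892    0.01 ]
lid rel box: dx -105.22 dy 0.40 zfront 18.07 dyaw 0.0005 pitch -0.0000 sd [0.556 0.498 0.372 0.007 0.   ] | z knuckle-44 = 0.07
scene box [ 630.58  -219.528    0.015]
top box [ 632.42  -218.895    0.009]
lid-gap dy 0.66
lid-gap dy -0.51
clock 6.53 pos [ 481.15 -220.16   28.78] rot [-3.1406 -0.0046  0.0137] F [-0.58 -0.72 -1.91] M [0.051 0.088 0.043] open 0.072
translation cm [ 0.484  0.021 -0.   ] twist 0.0002
```

View pics/v7.png

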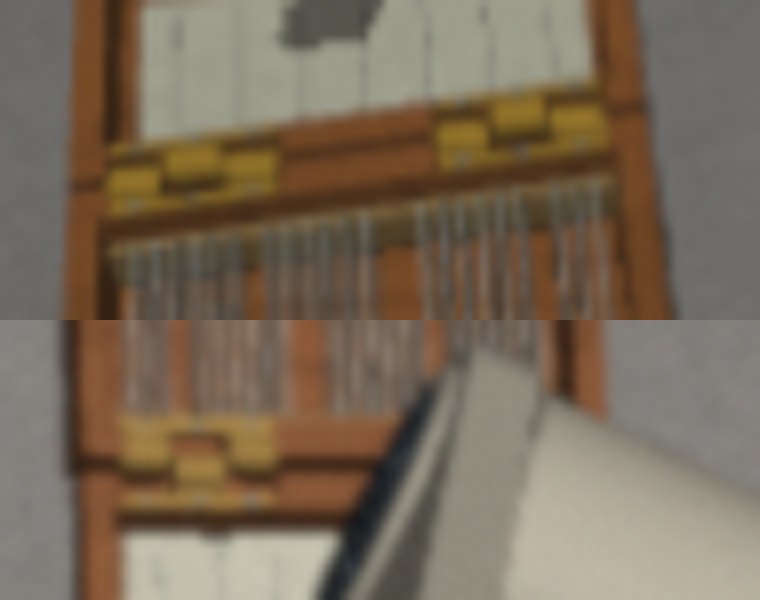

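arm_command:
  plan:
    - {"translation": [0.1, 0, 0.04], "twist": 0, "gripper": 0.0}
    - {"translation": [0.2, 0, 0.04], "twist": 0, "gripper": 0.0}
    - {"translation": [0.3, 0, 0.04], "twist": 0, "gripper": 0.0}
    - {"translation": [0.4, 0, 0.04], "twist": 0, "gripper": 0.0}
    - {"translation": [0.4, 0, 0.04], "twist": 0, "gripper": 0.0}

```text
clock: 6.95
eef_pos: [485.4, -220.1, 28.4]
tcp_rot: [-3.141, -0.005, 0.014]
contact_force: [-0.3, -0.1, -1.4]
opening: 0.073
```

```bash
python3 go.py 486 -220.3 28.4 0.0135
```

```text
clock 6.95 pos [ 485.43 -220.15   28.43] rot [-3.1407 -0.0048  0.0137] F [-0.32 -0.11 -1.43] M [-0.039  0.079 -0.007] open 0.073
translation cm [0.057 0.016 0.003] twist 0.0002
```

arm_command:
  plan:
    - {"translation": [0.05, 0, 0], "twist": 0, "gripper": 0.0}
    - {"translation": [0.1, 0, 0], "twist": 0, "gripper": 0.0}
    - {"translation": [0.15, 0, 0], "twist": 0, "gripper": 0.0}
    - {"translation": [0.2, 0, 0], "twist": 0, "gripper": 0.0}
    - {"translation": [0.2, 0, 0], "twist": 0, "gripper": 0.0}

```text
clock: 7.37
eef_pos: [486.7, -219.8, 28.3]
tcp_rot: [-3.14, -0.003, 0.014]
contact_force: [-3.1, 0.9, 0.5]
opening: 0.07
```

```bash
python3 snap.py 8; python3 -W ignore run.py 8 -100 17.6 | grep -v '^  '; python3 kn.py 8 -100 | grep dy; python3 go.py 486 -220.3 28.4 0.0135
```

```text
lid rel box: dx -99.71 dy 0.28 zfront 17.59 dyaw -0.0043 pitch -0.0025 sd [0.818 0.51  0.365 0.007 0.022] | z knuckle-44 = -0.17
scene box [ 630.552 -219.487    0.013]
top box [ 632.174 -218.868    0.005]
lid rel box: dx -99.81 dy 0.25 zfront 17.59 dyaw -0.0046 pitch -0.0000 sd [0.601 0.487 0.366 0.006 0.   ] | z knuckle-44 = -0.41
scene box [ 630.548 -219.484    0.013]
top box [ 632.179 -218.879    0.005]
lid-gap dy 0.48
lid-gap dy -0.45
clock 7.47 pos [ 486.78 -219.84   28.26] rot [-3.1401 -0.0036  0.0137] F [-4.07  0.73 -0.61] M [ 0.204  0.575 -0.057] open 0.074
translation cm [-0.078  0.045 -0.015] twist 0.0002
```

View pics/v8.png

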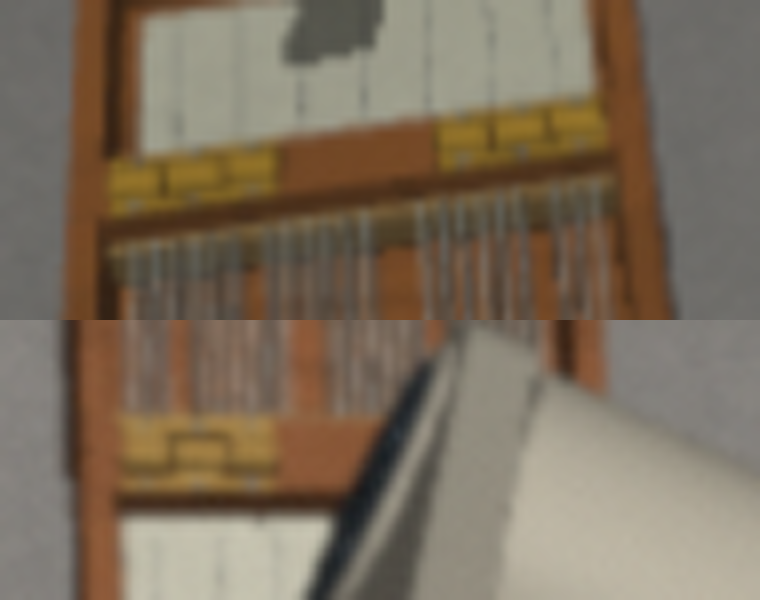

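arm_command:
  plan:
    - {"translation": [0.08, 0, 0], "twist": 0, "gripper": 0.0}
    - {"translation": [0.14, 0, 0], "twist": 0, "gripper": 0.0}
    - {"translation": [0.2, 0, 0], "twist": 0, "gripper": 0.0}
    - {"translation": [0.2, 0, 0], "twist": 0, "gripper": 0.0}
    - {"translation": [0.2, 0, 0], "twist": 0, "gripper": 0.0}

```text
clock: 7.88
eef_pos: [486.7, -219.7, 27.8]
tcp_rot: [-3.139, 0.0, 0.014]
contact_force: [-9.3, -2.7, 2.2]
opening: 0.069
```

```bash
python3 go.py 486 -220.3 28.4 0.0135
```

```text
clock 7.88 pos [ 486.75 -219.71   27.84] rot [-3.1394e+00  1.0000e-04  1.4000e-02] F [-9.33 -2.68  2.18] M [-0.495  1.477 -0.194] open 0.069
translation cm [-0.075  0.057 -0.057] twist 0.0005
```

arm_command:
  plan:
    - {"translation": [0.15, 0, -0.1], "twist": 0, "gripper": 0.0}
    - {"translation": [0.15, 0, -0.1], "twist": 0, "gripper": 0.0}
    - {"translation": [0.15, 0, -0.1], "twist": 0, "gripper": 0.0}
    - {"translation": [0.15, 0, -0.1], "twist": 0, "gripper": 0.0}
    - {"translation": [0.15, 0, -0.1], "twist": 0, "gripper": 0.0}

```text
clock: 8.3
eef_pos: [486.8, -219.7, 28.5]
tcp_rot: [-3.139, 0.003, 0.014]
contact_force: [-8.8, -2.5, -0.2]
opening: 0.071
```

```bash
python3 snap.py 9; python3 -W ignore run.py 9 -100 17.6 | grep -v '^  '; python3 kn.py 9 -100 | grep dy; python3 go.py 486 -220.3 28.4 0.0135
```

```text
lid rel box: dx -99.69 dy 0.00 zfront 17.64 dyaw 0.0006 pitch -0.0009 sd [0.857 0.5   0.383 0.007 0.022] | z knuckle-44 = -0.28
scene box [ 630.53  -219.463    0.01 ]
top box [ 632.327 -218.855    0.004]
lid rel box: dx -99.71 dy -0.01 zfront 17.64 dyaw 0.0006 pitch -0.0000 sd [0.65  0.475 0.383 0.006 0.   ] | z knuckle-44 = -0.36
scene box [ 630.53  -219.463    0.01 ]
top box [ 632.327 -218.855    0.004]
lid-gap dy 0.45
lid-gap dy -0.84
clock 8.40 pos [ 486.77 -219.69   28.49] rot [-3.139e+00  2.700e-03  1.420e-02] F [-6.53 -1.91 -0.47] M [-0.422  1.158 -0.153] open 0.073
translation cm [-0.078  0.06   0.009] twist 0.0007
```

View pics/v9.png

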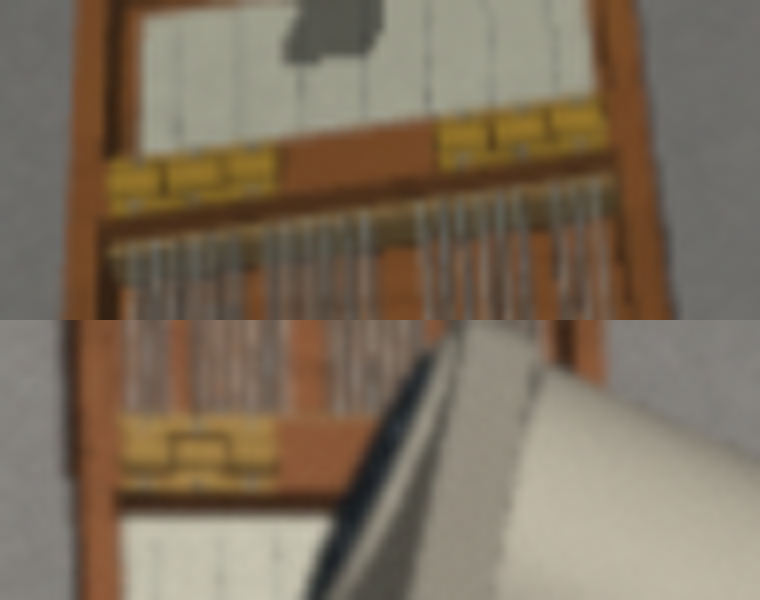

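arm_command:
  plan:
    - {"translation": [0.2, 0, -0.05], "twist": 0, "gripper": 0.0}
    - {"translation": [0.2, 0, -0.05], "twist": 0, "gripper": 0.0}
    - {"translation": [0.2, 0, -0.05], "twist": 0, "gripper": 0.0}
    - {"translation": [0.2, 0, -0.05], "twist": 0, "gripper": 0.0}
    - {"translation": [0.2, 0, -0.05], "twist": 0, "gripper": 0.0}

```text
clock: 8.82
eef_pos: [486.8, -219.7, 28.5]
tcp_rot: [-3.139, 0.006, 0.014]
contact_force: [-9.0, -3.8, -0.4]
opening: 0.07
```

```bash
python3 - <<'E'
from rig import grab_frame,sense
import numpy as np
np.set_printoptions(precision=3,suppress=True)
for i in range(24):
    grab_frame("scene")
    if i%3==0:
        s=sense();print(round(s['clock'],2),s['eef_pos'],s['tcp_rot'][1],s['contact_force'],round(s['opening'],3))
E
python3 snap.py 10; python3 -W ignore run.py 10 -100 17.9; python3 kn.py 10 -100 | grep dy
```

```text
8.87 [ 486.781 -219.702   28.485] 0.0062881518687156746 [-8.895 -2.521 -0.762] 0.072
9.02 [ 486.827 -219.712   28.528] 0.006204981284800182 [-9.258 -1.978 -0.08 ] 0.075
9.17 [ 486.747 -219.697   28.476] 0.006338283996066618 [-9.689 -3.093  0.071] 0.073
9.32 [ 486.831 -219.714   28.507] 0.006206931293955886 [-8.266 -3.257  0.703] 0.071
9.47 [ 486.768 -219.706   28.508] 0.006276991727934167 [-8.783 -2.991 -0.059] 0.07
9.62 [ 486.779 -219.723   28.496] 0.006279960823435404 [-8.915 -2.972  1.421] 0.072
9.77 [ 486.792 -219.682   28.497] 0.006261964066795134 [-9.246 -3.078  0.271] 0.073
9.92 [ 486.758 -219.717   28.492] 0.0063321217314948886 [-9.972 -3.413  0.304] 0.076
   scene box [-50. -80.] [ 50. -80.] 40 -0.03
   scene box [-39. -71.] [ 41. -71.] 40 -0.14
   scene box [-50.  80.] [50. 80.] 40 0.15
   scene box [ 50. -80.] [50. 80.] 29 -0.07
   scene box [ 41. -71.] [41. 71.] 35 -0.03
   scene lid [-50. -80.] [ 50. -80.] 40 -0.02
   scene lid [-41. -71.] [ 39. -71.] 40 -0.06
   scene lid [-50.  80.] [50. 80.] 40 0.03
   scene lid [-50. -80.] [-50.  80.] 21 0.01
   scene lid [-41. -71.] [-41.  71.] 22 0.14
   top box [-50. -80.] [ 50. -80.] 32 0.10
   top box [-39. -71.] [ 41. -71.] 36 -0.11
   top box [-50.  80.] [50. 80.] 35 0.37
   top box [ 50. -80.] [50. 80.] 30 0.15
   top box [ 41. -71.] [41. 71.] 31 -0.01
   top lid [-50.  80.] [50. 80.] 40 0.02
   top lid [-50. -80.] [-50.  80.] 8 0.50
   top lid [-41. -71.] [-41.  71.] 10 0.28
lid rel box: dx -99.53 dy 0.17 zfront 17.90 dyaw -0.0020 pitch -0.0013 sd [0.843 0.495 0.37  0.007 0.022] | z knuckle-44 = 0.03
scene box [ 630.55  -219.497    0.011]
top box [ 632.134 -218.848    0.005]
lid rel box: dx -99.57 dy 0.17 zfront 17.91 dyaw -0.0028 pitch -0.0000 sd [0.609 0.468 0.369 0.007 0.   ] | z knuckle-44 = -0.09
scene box [ 630.554 -219.494    0.011]
top box [ 632.132 -218.856    0.005]
lid-gap dy 0.59
lid-gap dy -0.51
```

View pics/v10.png

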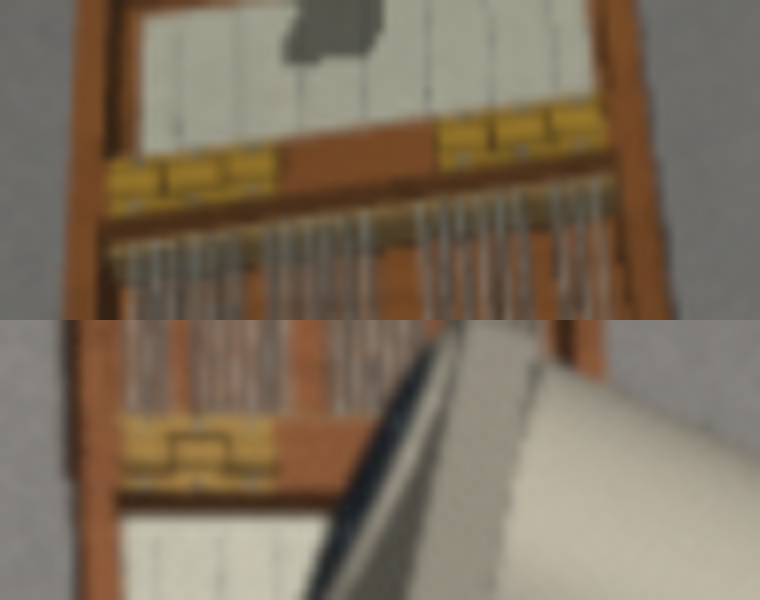

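View pics/scene10.png

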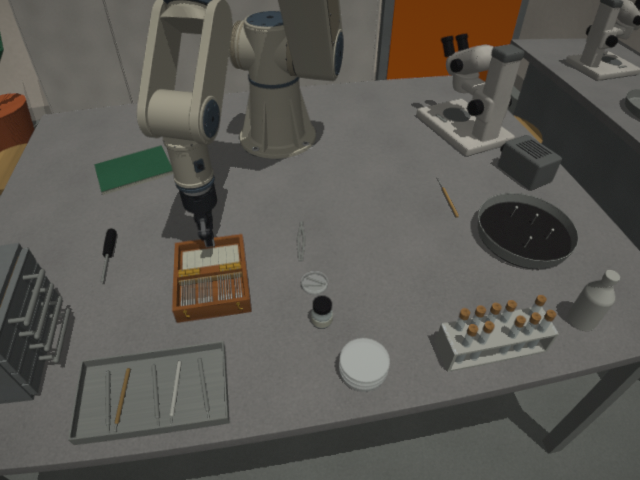

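```bash
python3 -c "
from rig import job,sense
s=sense();print(s['clock'],s['contact_force'],s['opening'],abs(s['qvel']).max())
print(job.sign_off())"
```

```text
10.1167 [-8.75999392 -2.78359564  0.36819018] 0.07333607911484108 0.0006301605401739597
the job is handed in; nothing more can be done
None
```

I gripped the lid by its front wall, carried it over to the box and slid both knuckles level into the hinge gaps. The job was handed in at 10.1 s with the lid still gripped and pressed against the box.

**Last checks, before handing in:**
- **Press:** about 9 N towards the box, steady for over a second, with the arm at rest and the grip closed on the wall.
- **Position from the images:** the lid sits 99.6 mm from the box centre (100 mm wanted). It is 0.2 mm off along the pin, about 0 mm off in height, and tilted about 0.001 rad. These fits are good to roughly 0.4 to 0.8 mm. Height and tilt were held near the arm's reading in the fit, so the images check them only weakly.
- **Bystanders:** in the last picture they appear where they started.

**Where the checks disagreed:**
- **Knuckle height:** the arm's own reading put the knuckles up to about 1 mm low, while the images put them at 0 to +0.4 mm. Both are inside the 1.9 mm limit.
- **Along the pin:** the two gaps read +0.6 and −0.5 mm, averaging about 0. I put the split down to image noise.
- **Gripper opening:** it read about 6 mm on the 9 mm wall, but the grip held throughout.

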